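# Level the bow-drilling cradle and hold its spring jaw open at the index

### The arm

A 6-joint arm with a two-finger parallel gripper is mounted at the origin on the work surface. World frame = base frame: x ahead of the robot, y to its left, z up, the work surface at z = 0. Lengths are in mm, angles in rad, forces in N, time in s.
With the tool pointing down it reaches from about 400 to 825 mm from the base axis. Payload 7 kg.
Tool frame: the origin (TCP) lies between the finger pads; the fingertips stand 8 mm ahead of it and the grasp point (between the pads) lies 11 mm behind it (env.tips_ahead is the distance from the TCP to the fingertips, in mm); z points along the fingers, y is the line along which they close (so a half turn about z gives the same grasp; the last joint's range is limited). The gripper opens to 88 mm and grips with 3 to 60 N. Pads are 19 mm wide; open, the fingers measure 130 mm over their backs; the gripper's body (78 mm by 193 mm) begins 47 mm behind the grasp point.
Start: joints at [-0.896, 0.359, 0.012, 0, -1.224, -0.288], TCP at [254.6, -625.119, 234.561] pointing down, gripper open.
Joint ranges: [-3.07, 3.07], [-1.43, 2.12], [-1.02, 1.25], [-3.03, 1.67], [-3.05, -0], [-3.03, 3.03]. Speed limits (rad/s): [2.39, 2.39, 3.01, 3.14, 3.14, 3.14].

### API

Orientations are given as a unit quaternion [x, y, z, w].
In Python, from station import env gives the robot as it stands.
- The arm moves only by the shell command python3 -m jog 'ROWS' [FORCE]. ROWS is a JSON object of lists of equal length, an entry for each row: "xyz": the shift along the tool's x, y, z in mm, a list of three; "dr": the turn, a rotation vector about the tool's x, y, z in rad, a list of three; "claw": the closure, from 0 (fully open) to 1 (shut). In form: {"xyz": [[tx, ty, tz], ...], "dr": [[wx, wy, wz], ...], "claw": [claw, ...]}. A call has 1 to 12 rows; each row shifts and turns the commanded pose from where the row before left it, along the tool's axes as they then stand; what a row does not reach is not made up. A row lasts 1/10 s, in which the tool goes at most 50 mm and 8.59 degrees, less where a joint would pass 70% of its speed; a pose out of reach is approached as far as the arm can. A call is refused whole if a number of a shift passes 50 or a number of a turn 0.15, either way. A call with a gripper value outside its range is refused whole. The fingers move at their own pace and stop on an object; FORCE is the grip in N (left out, the last holds). Time passes only in rows, so rows that do not move let the fingers close. It gives the time, the measured TCP pose, the force, the opening and the grip force at its end, in the units of the state.
- env.observe(): the state, without advancing time (a new reading comes with each control period).
- env.camera(name): name is "scene" or "top" or "wrist"; returns the picture (384x512x3 uint8, red, green, blue); there is no depth.
- env.calibration(name): a dict with "fov_y" (degrees; the focal length in pixels is half the picture's height over the tangent of half this angle, whatever the lens; pixels are square), "cx", "cy" (the principal point, pixels), "k1" (the pictures are not rectified: a ray, as slopes to the right and down, at radius r is drawn at 1 + k1 r^2 times it, then the intrinsics apply), "cam_to_world" (4x4, takes a point from camera to world coordinates). Camera axes: x right, y down, z forward; pixel columns grow to the right and rows downward; lengths in mm; the calibration is good to about 2 mm. A picture is of the moment at which its call begins: read the wrist's pose just before it. calibration takes no time and is no camera call; for the wrist camera it gives the pose at the moment of the call.
- env.close_job(): hands the job in; it is judged then, once.
The state is a dict: "t": time; "joints": joint angles; "joint_vel": joint speeds; "joint_torque": joint torques, N m; "tool_pos": TCP position; "ee_rot": TCP orientation; "wrist_force": force on the tool from outside, world axes, zero at the start; "ft_torque": the same for the moment, N m; "gripper_width": opening from 0.0 (shut) to 1.0 (fully open); "grasp_force": force on a finger pad.
Only numpy, scipy, OpenCV 4.12 (cv2) and the standard library are available. Lean on these libraries where they do the work, as an engineer would, in place of code of your own. Each camera call takes 0.05 s, during which the arm holds its last target. There are 200 camera calls.

### The job

Set up the drilling cradle for a bow stick: first turn the tilt knob until the hinged plate sits level, with the spring jaw still closed. Then grip the jaw's wooden handle, pull it out until its pointer lines up with the index blade, and finish while still holding it there, so that a colleague can lay the stick in. Leave the index where it is set, and leave the jar, the little plane and the frog blank alone.

Things in the scene. Friction and masses are not known exactly. Their poses are not given: they have to be found in the camera images.
- stand: Dark steel base, 300 x 150 x 12 mm, fixed to the bench. Origin on the bench top; slab from x = -135 to +165, y = -75 to +75 mm. x points from the plate's hinge (nearer the robot) to the tilt knob; z up. The plate hinges about the stand's y direction at x = -100 mm, 40 mm above the bench. With the plate level, jaw and index slide along the stand's -x.
- cradle_mid (a point): Centre of the top of the hinged aluminium plate (170 along x, 118 wide, 12 mm thick). z: plate normal; x: along the plate, away from the hinge. Level when z is vertical, the top then 46 mm above the bench. At the start the far end is too high. A fixed jaw at the far end rises 40 mm above the plate; its back with a brass barrel ends 60 mm before the knob's axis.
- cradle (a joint): Tilt of the plate in rad: 0 level, positive with the far (knob) end high. It is 0.06 times the tilt_knob value. It starts between 0.05 and 0.12.
- tilt_knob (a joint): Angle of the black tilt knob in rad, about an upright axis; grows anticlockwise seen from above and raises the far end of the plate by 0.06 rad per rad. Plate level at 0; range -0.8 to 2.3. Friction about 0.12 N m; it stays where it is left.
- knob_grip (a point): On the knob's axis, 130 mm along the stand's x from its origin, 79 mm above the bench and 12 mm below the knob's top, in its upright bar grip: 46 mm long, 14 mm thick, 34 mm tall (57 to 91 mm above the bench), over a disc of 24 mm radius. The point turns with the knob, x along the bar. At knob value 0 the bar lies along the stand's x.
- jaw (a joint): Travel of the spring jaw in m: 0 closed against the fixed jaw, grows as it is pulled towards the hinge end (stand -x); end stop at 0.068. The spring pulls it shut with 4 N at 0, rising by 0.8 N per 10 mm, plus 0.4 N friction.
- handle_top (a point): Middle of the top of the jaw's dark wooden handle, an upright slab 16 mm thick along the plate's x, 54 wide along y, 10 to 64 mm above the plate top. A rod 12 to 20 mm above the plate joins it to the jaw block, 42 mm clear behind it (+x) and 33 mm high. z: plate normal, x away from the hinge. Nothing stands on the handle's hinge side.
- pointer_tip (a point): Tip of the thin black pointer (4 mm wide) that sticks out from the handle's foot to -y and moves with it: 53 mm to -y of the handle's middle, 14 mm above the plate. Same x as the handle's middle.
- index (a joint): Setting of the index in m: the jaw value at which the pointer lines up with the index blade. Clamped stiffly (40 N) at 0.030 to 0.055; not to be moved.
- index_tip (a point): Tip of the index, a black clip (14 mm long, 18 high with its brass screw) on the plate's -y edge; its 4 mm blade, 14 mm above the plate, points at the pointer's path. x runs along the plate. The pointer lines up when both tips have the same x in this frame (1 mm apart in y).
- glue_jar: Bystander: amber glass jar, 54 mm across, 70 mm high, on the bench on the +y side of the stand. Origin under its centre.
- finger_plane: Bystander: tiny brass plane, 55 x 22 x 30 mm, on the bench on the -y side of the stand. Origin under its centre.
- frog_blank: Bystander: black ebony bow frog, 50 x 16 x 20 mm, on the bench on the -y side of the stand, further from the robot than the plane. Origin under its centre.

How it is judged (in metres and radians):
On the way, in this order (a step that is already met when the one before it is completed fails the run):
1. The plate is level (within 0.025 rad) and at rest while the jaw is still closed (within 6 mm) (angle between cradle_mid's own z axis and vertical below 0.025 rad and velocity of joint cradle between -0.005 and 0.005 rad/s and value of joint jaw below 0.006 m), for 0.3 s.
2. The jaw is held by the fingers with its pointer within 4 mm of the index blade (x of pointer_tip in the frame of index_tip between -0.004 and 0.004 m and contact force between the fingers and jaw above 2 N), for 0.3 s.
At the end, for the whole second after the job is handed in: The program finishes while the fingers hold the jaw (over 2 N of contact, no loose thing propping it), at rest, with the pointer within 4 mm of the index blade along the plate, and the plate level within 0.025 rad (all of step 2 and angle between cradle_mid's own z axis and vertical below 0.025 rad and velocity of joint jaw between -0.02 and 0.02 m/s and contact force between each of glue_jar, finger_plane, frog_blank and jaw below 0.1 N); the arm keeps its last pose, push and grip.
It fails at once if the index is pushed along from where it was set (velocity of joint index above 0.02 m/s or velocity of joint index below -0.02 m/s).
It fails at once if the jar, plane or frog blank is shifted more than 25 mm (distance of any of glue_jar, finger_plane, frog_blank from where it was at the start of the episode above 0.025 m).
It also fails if it takes over 64 s, if anything falls off the work surface, if the arm or the gripper's body presses on something with over 40 N, if the wrist force passes 120 N, or if a joint passes its speed limit or range.

## Working session

There is one attempt and no reset: what is moved stays moved. The work goes in short steps, Python scripts to look and compute and a shell command to move; the robot and the scene stay as the last step left them, time stands still between calls to the robot, and variables do not carry over. Pictures are saved under pics/ and viewed, at most 10 in all, crops included, and the job is handed in when it is done.

```bash
mkdir -p pics
cat > h.py <<'E'
import numpy as np, cv2, json
from station import env
def snap(n,f):
    c=env.calibration(n); im=env.camera(n); cv2.imwrite(f'pics/{f}.png',cv2.cvtColor(im,cv2.COLOR_RGB2BGR))
    json.dump({k:(np.array(v).tolist()) for k,v in c.items()},open(f'pics/{f}.json','w')); return im
def K(c):
    f=192/np.tan(np.radians(c['fov_y'])/2); return np.array([[f,0,c['cx']],[0,f,c['cy']],[0,0,1.]])
def ray(f,uv):
    c=json.load(open(f'pics/{f}.json')); p=cv2.undistortPoints(np.array([[uv]],float),K(c),np.array([c['k1'],0,0,0.]))[0,0]
    T=np.array(c['cam_to_world']); d=T[:3,:3]@np.r_[p,1]; return T[:3,3],d/np.linalg.norm(d)
def atz(f,uv,z):
    o,d=ray(f,uv); return o+d*(z-o[2])/d[2]
def tri(obs):
    A=np.zeros((3,3));b=np.zeros(3);R=[ray(*q) for q in obs]
    for o,d in R: P=np.eye(3)-np.outer(d,d);A+=P;b+=P@o
    x=np.linalg.solve(A,b); return x,[np.linalg.norm((np.eye(3)-np.outer(d,d))@(x-o)) for o,d in R]
def proj(f,X):
    c=json.load(open(f'pics/{f}.json'));T=np.linalg.inv(np.array(c['cam_to_world']))
    return cv2.projectPoints(np.array([X],float),cv2.Rodrigues(T[:3,:3])[0],T[:3,3],K(c),np.array([c['k1'],0,0,0.]))[0][0,0]
E
python3 - <<'E'
from h import *
a=snap('scene','s0');b=snap('top','t0')
im=np.hstack([a,b]);cv2.imwrite('pics/v0.png',cv2.resize(im,(800,300),interpolation=cv2.INTER_AREA)[...,::-1])
s=env.observe();print(s)
for n in('scene','top','wrist'):print(n,np.round(env.calibration(n)['cam_to_world'],2).tolist(),env.calibration(n)['fov_y'])
cv2.imwrite('pics/t0x.png',cv2.resize(b,(800,600),interpolation=cv2.INTER_CUBIC)[...,::-1])
E
```

```text
{'t': 0.1, 'joints': array([-8.95903361e-01,  3.59344064e-01,  1.11845065e-02, -2.98696599e-04,
       -1.22410025e+00, -2.88081634e-01]), 'joint_vel': array([-0.00204355, -0.00223369,  0.00096104, -0.0012399 ,  0.00062173,
       -0.00118916]), 'joint_torque': array([-1.24420087e-03, -5.84163558e+01,  2.93751204e+01,  7.01564535e+00,
        1.01459402e-02, -4.75429351e-05]), 'tool_pos': array([ 254.44750814, -624.76536936,  233.71432315]), 'ee_rot': array([-1.92152216e-01,  9.81364851e-01,  7.13575556e-04, -2.14406892e-04]), 'wrist_force': array([-0.5894856 ,  1.01802371, -1.1496466 ]), 'ft_torque': array([ 0.03174197, -0.01501012,  0.04285089]), 'grasp_force': 0.0, 'gripper_width': 0.9991654056733565}
scene [[0.57, 0.64, -0.52, 979.29], [0.82, -0.45, 0.35, -265.53], [-0.01, -0.62, -0.78, 701.2], [0.0, 0.0, 0.0, 1.0]] 49.833351467954465
top [[-0.02, -0.99, 0.15, 443.67], [-1.0, 0.02, -0.01, 19.39], [0.0, -0.15, -0.99, 808.34], [0.0, 0.0, 0.0, 1.0]] 56.18364608152902
wrist [[-0.38, 0.89, 0.25, 185.01], [0.93, 0.36, 0.1, -653.11], [-0.0, 0.27, -0.96, 384.38], [0.0, 0.0, 0.0, 1.0]] 69.9696752935231
```

View pics/v0.png

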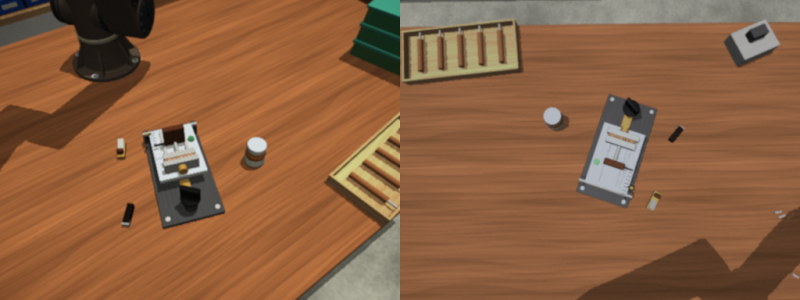

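The pictures show the stand near top-view pixels (275,190) and scene pixels (230,220). Next I'll enlarge both.

Run:
```python
import cv2,numpy as np
a=cv2.imread('pics/s0.png')[145:295,140:290];b=cv2.imread('pics/t0.png')[115:265,220:370]
im=np.hstack([cv2.resize(x,(400,600),interpolation=cv2.INTER_CUBIC) if 0 else cv2.resize(x,(600,600),interpolation=cv2.INTER_CUBIC) for x in(a,b)])
cv2.imwrite('pics/v1.png',im[:,600:]);cv2.imwrite('pics/v2.png',im[:,:600])
```

```text
(no output)
```

View pics/v1.png

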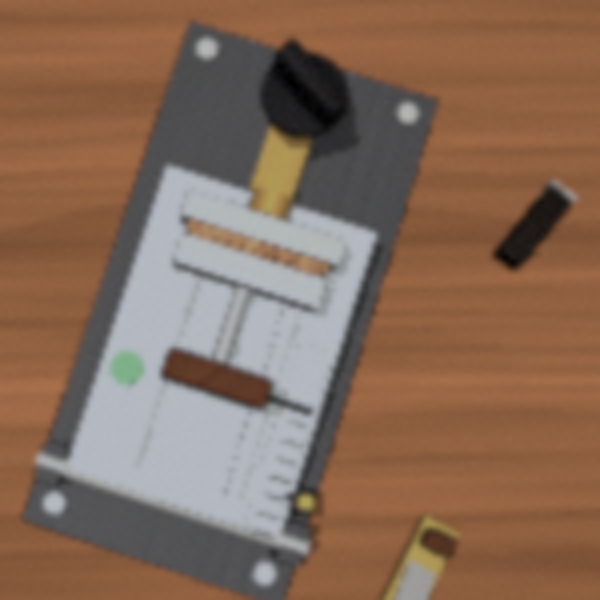

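View pics/v2.png

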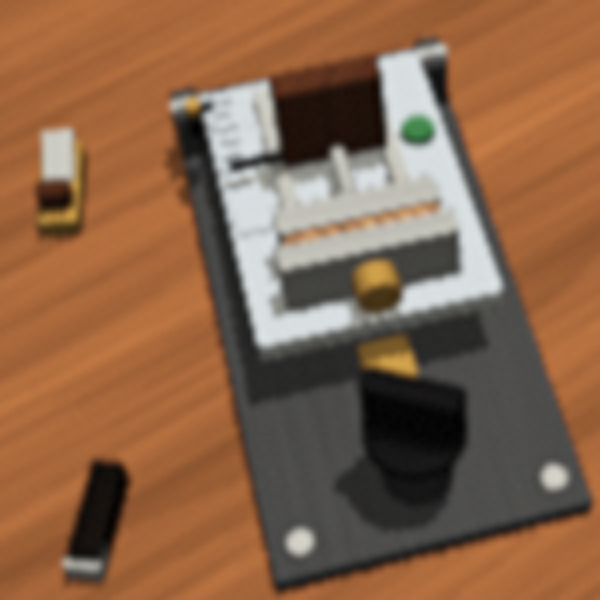

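The top crop shows the stand corners at crop pixels (190,22), (438,98) and (25,520). The knob is near (308,88) with its bar from (292,45) to (332,118), the handle top is near (217,377), and the pointer tip is at (311,411). The index screw is at (306,502). In the scene crop, the two far screws are at (300,542) and (553,476).

Run:
```python
from h import *
T=lambda u,v:('t0',(220+u/4-.4,115+v/4-.4));S=lambda u,v:('s0',(140+u/4-.4,145+v/4-.4))
for n,p in dict(FL=(190,22),FR=(438,98),NL=(25,520)).items(): print(n,atz(*T(*p),12).round(1))
for n,p in dict(sFL=(206,48),sFR=(407,112),sNL=(54,503),sNR=(265,573)).items(): print(n,atz(*T(*p),13).round(1))
print('tri sFR',tri([T(407,112),S(300,542)]),'sFL',tri([T(206,48),S(553,476)]))
print('FRcorner',tri([T(438,98),S(278,588)]),'FL',tri([T(190,22),S(592,508)]))
print('handle top mid',tri([T(217,372),S(326,70)]))
print('pointer',tri([T(311,411),S(232,163)]), 'idx screw',tri([T(306,502),S(192,104)]))
print('knob bar ends z91',atz(*T(292,43),91),atz(*T(334,118),91))
```

```text
FL [710.7 -19.3  12. ]
FR [ 663.6 -159.9   12. ]
NL [429.7  77.   12. ]
sFL [694.8 -28.   13. ]
sFR [ 655.4 -141.6   13. ]
sNL [438.7  61.   13. ]
sNR [399.2 -53.2  13. ]
tri sFR (array([ 654.91158359, -141.37049158,   14.62259441]), [np.float64(0.08301247753089808), np.float64(0.08301247753088033)]) sFL (array([693.93610341, -28.03479435,  15.42478113]), [np.float64(0.15710717511696048), np.float64(0.15710717511700173)])
FRcorner (array([ 664.9917005 , -160.3477075 ,    7.88001889]), [np.float64(0.5553279513058326), np.float64(0.555327951305856)]) FL (array([713.13509862, -19.58569584,   4.85725519]), [np.float64(0.03068126226963407), np.float64(0.030681262269608166)])
handle top mid (array([500.33792697, -23.36496222, 117.4386046 ]), [np.float64(0.033387770528643196), np.float64(0.03338777052875039)])
pointer (array([484.06394485, -73.65340033,  66.23419834]), [np.float64(0.8511038136378429), np.float64(0.8511038136378858)]) idx screw (array([437.53684451, -70.21907023,  64.83099226]), [np.float64(0.28505319852797467), np.float64(0.2850531985279624)])
knob bar ends z91 [672.18331146 -67.92707737  91.        ] [632.00200888 -88.19353577  91.        ]
```

```bash
python3 -m jog '{"xyz":[[-41,25,0],[-41,25,0],[-41,25,0],[-41,25,0],[-41,25,0],[-41,25,0],[-41,25,0],[-41,25,0],[-41,25,0],[-41,25,0],[-41,25,0],[-41,25,0]],"dr":[[0,0,0],[0,0,0],[0,0,0],[0,0,0],[0,0,0],[0,0,0],[0,0,0],[0,0,0],[0,0,0],[0,0,0],[0,0,0],[0,0,0]],"claw":[0.5,0.5,0.5,0.5,0.5,0.5,0.5,0.5,0.5,0.5,0.5,0.5]}' 20
cat >> h.py <<'E'
from scipy.spatial.transform import Rotation as Ro
def go(target,yaw_y=None):
    "tool-frame shift (after no turn) and yaw turn about tool z so tool y has world heading yaw_y (deg, mod 180)"
    s=env.observe();R=Ro.from_quat(s['ee_rot']).as_matrix()
    print('tcp',s['tool_pos'].round(1),'shift tool',(R.T@(np.array(target)-s['tool_pos'])).round(1),'tilt',R[:,2].round(4),'j6',s['joints'][5].round(2),'w',s['gripper_width'],'t',s['t'],'F',s['wrist_force'].round(1),'grip',s['grasp_force'])
    h=np.degrees(np.arctan2(R[1,1],R[0,1]));print('y heading',h)
    if yaw_y is not None: d=(yaw_y-h+90)%180-90; print('dr z',-np.radians(d))
E
python3 -c "
from h import *
go([655.7,-78,234],116.8)"
```

```text
t: 1.3
tool_pos: [597.8, -159.8, 234.4]
ee_rot: [-0.192, 0.981, 0.0, -0.0]
wrist_force: [0.0, -1.3, -0.2]
gripper_width: 0.5
grasp_force: 0.0
tcp [ 597.8 -159.8  234.4] shift tool [-84.5  53.9   0.4] tilt [-3.e-04  1.e-04 -1.e+00] j6 -1.24 w 0.5000277891366108 t 1.3 F [ 0.  -1.3 -0.2] grip 0.0
y heading 112.16892754022706
dr z -0.08082746232147041
```

```bash
python3 -c "
from h import *
snap('wrist','w1')" && python3 -m jog '{"xyz":[[-29,18,0],[-28,18,0],[-28,18,0],[0,0,0]],"dr":[[0,0,0],[0,0,0],[0,0,0],[0,0,0]],"claw":[0.5,0.5,0.5,0.5]}' && python3 -c "
from h import *
b=snap('wrist','w2');a=cv2.imread('pics/w1.png')
cv2.imwrite('pics/v3.png',cv2.resize(np.vstack([a,b[...,::-1]]),(400,600),interpolation=cv2.INTER_AREA))
X=[655.7,-78,91];print(proj('w1',X),proj('w2',X))"
```

```text
t: 1.75
tool_pos: [657.0, -76.6, 233.3]
ee_rot: [-0.194, 0.981, 0.0, -0.0]
wrist_force: [-1.1, -1.3, -0.1]
gripper_width: 0.503
grasp_force: 0.0
[299.36503442 248.74506524] [253.48731431 178.80781226]
```

View pics/v3.png

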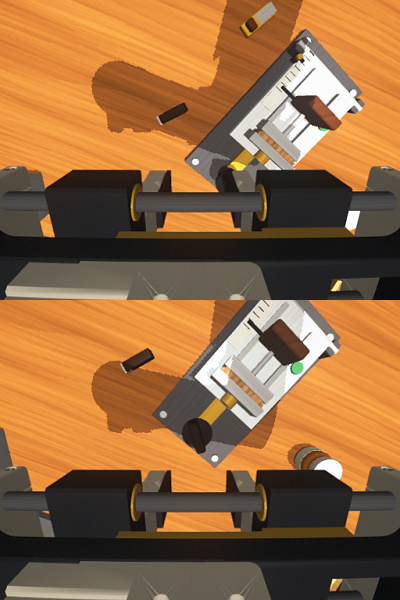

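The wrist view shows the knob directly ahead of the fingers, near (253,178), as predicted. I'll enlarge it for the bar and the handle.

```bash
python3 -c "
from h import *
a=cv2.imread('pics/w1.png')[30:230,280:480];b=cv2.imread('pics/w2.png')[0:200,230:430]
im=np.hstack([cv2.resize(x,(400,400),interpolation=cv2.INTER_CUBIC) for x in (a,b)])
c=cv2.resize(cv2.imread('pics/w2.png')[145:210,215:295],(246,200),interpolation=cv2.INTER_CUBIC)
im=np.vstack([im,np.zeros((200,800,3),np.uint8)]);im[400:,:246]=cv2.convertScaleAbs(c,alpha=2.5)
cv2.imwrite('pics/v4.png',im)"
```

```text
(no output)
```

View pics/v4.png

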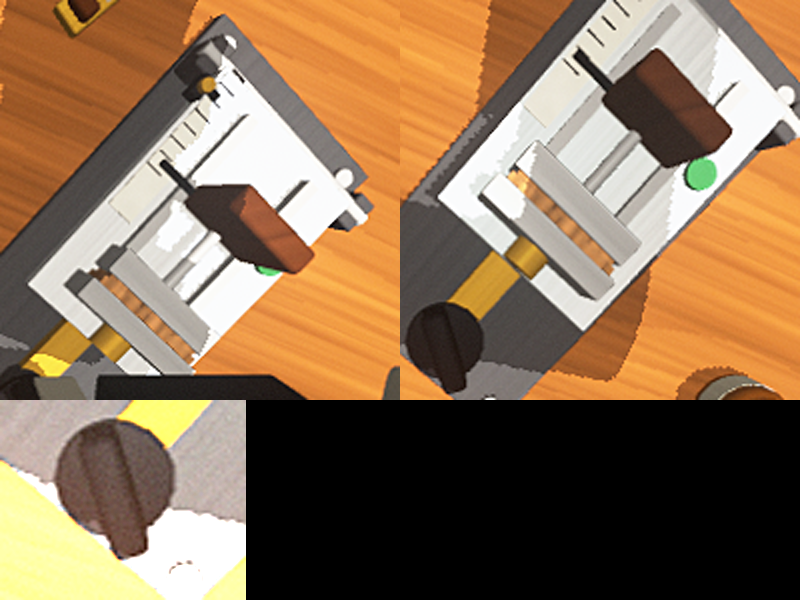

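The wrist crop shows the knob bar with its top running from about (103,28) to (134,150) in the lower-left inset. I'll compute its heading.

```bash
python3 -c "
from h import *
s=3.077
P=[atz('w2',(215+u/s-.3,145+v/s-.3),91) for u,v in[(103,28),(134,150)]]
d=P[1]-P[0];print(P,np.linalg.norm(d),np.degrees(np.arctan2(d[1],d[0])),(P[0]+P[1])/2)
# disc outline centre at z57
print(atz('w2',(215+116/s,145+80/s),57))
print(tri([('w2',(215+118.5/s,145+89/s)),('t0',(220+313/4-.4,115+80/4-.4))]))
go([655,-78,120],24+90)"
```

```text
[array([632.28248443, -93.77001526,  91.        ]), array([669.26496989, -66.68648623,  91.        ])] 45.83908566832047 36.21658351016687 [650.77372716 -80.22825075  91.        ]
[654.88574008 -79.47507949  57.        ]
(array([652.88955497, -79.20732136,  85.21077348]), [np.float64(1.0869899551149174), np.float64(1.086989955114952)])
tcp [656.  -78.  233.4] shift tool [  0.7   0.3 113.4] tilt [-0.0016 -0.     -1.    ] j6 -1.36 w 0.5015363626339014 t 1.8 F [-0.3  0.2 -0.3] grip 0.0
y heading 112.28585711192649
dr z -0.0299174372465274
```

```bash
python3 -m jog '{"xyz":[[0,0,25],[0,0,25],[0,0,25],[0,0,20],[0,0,20],[0,0,20],[0,0,15],[0,0,12],[0,0,0],[0,0,0],[0,0,0],[0,0,0]],"dr":[[0,0,-0.1],[0,0,-0.1],[0,0,0],[0,0,0],[0,0,0],[0,0,0],[0,0,0],[0,0,0],[0,0,0],[0,0,0],[0,0,0],[0,0,0]],"claw":[0.5,0.5,0.5,0.5,0.5,0.5,0.5,0.5,0.7,0.85,0.9,0.95]}' 15 && python3 -c "
from h import *
go([655,-78,70],70.9)"
```

```text
t: 3.0
tool_pos: [656.0, -79.5, 73.6]
ee_rot: [-0.289, 0.957, -0.0, 0.001]
wrist_force: [0.1, -1.2, 0.4]
gripper_width: 0.201
grasp_force: 0.0
tcp [656.  -79.5  73.6] shift tool [0.  1.8 3.6] tilt [ 1.6e-03  2.0e-04 -1.0e+00] j6 -1.16 w 0.2013000438195085 t 3.0 F [ 0.1 -1.2  0.4] grip 0.0
y heading 123.63008589291498
dr z 0.9203136136907804
```

```bash
python3 -m jog '{"xyz":[[0,0,0],[0,0,0],[0,0,0],[0,0,0]],"dr":[[0,0,0],[0,0,0],[0,0,0],[0,0,0]],"claw":[1,1,1,1]}' 25 && python3 -c "
from h import *
go([655,-78,70],70.9)"
```

```text
t: 3.4
tool_pos: [656.0, -79.6, 73.5]
ee_rot: [-0.289, 0.957, -0.0, 0.001]
wrist_force: [-0.0, -0.1, 6.1]
gripper_width: 0.16
grasp_force: 24.9
tcp [656.  -79.6  73.5] shift tool [-0.1  1.9  3.5] tilt [ 1.4e-03 -1.0e-04 -1.0e+00] j6 -1.16 w 0.16043707335905844 t 3.4 F [-0.  -0.1  6.1] grip 24.890662729740143
y heading 123.6324201213896
dr z 0.9203543536631563
```

Width is 14.1 mm, matching the bar. Now I'll turn the knob clockwise by 0.92 rad.

```bash
python3 -m jog '{"xyz":[[0,0,0],[0,0,0],[0,0,0],[0,0,0],[0,0,0],[0,0,0],[0,0,0],[0,0,0],[0,0,0],[0,0,0],[0,0,0],[0,0,0]],"dr":[[0,0,0.1],[0,0,0.1],[0,0,0.1],[0,0,0.1],[0,0,0.1],[0,0,0.1],[0,0,0.1],[0,0,0.1],[0,0,0.08],[0,0,0.04],[0,0,0],[0,0,0]],"claw":[1,1,1,1,1,1,1,1,1,1,1,1]}' && python3 -c "
from h import *
go([655,-78,70],70.9)"
```

```text
t: 4.6
tool_pos: [656.1, -79.8, 73.4]
ee_rot: [0.166, 0.986, -0.0, 0.001]
wrist_force: [-0.7, -0.9, 5.9]
gripper_width: 0.159
grasp_force: 24.9
tcp [656.1 -79.8  73.4] shift tool [1.6 1.4 3.4] tilt [ 1.4e-03 -3.0e-04 -1.0e+00] j6 -2.08 w 0.15851339308291848 t 4.6 F [-0.7 -0.9  5.9] grip 24.92877870798111
y heading 70.91559450830073
dr z 0.00027217551507719383
```

```bash
python3 -m jog '{"xyz":[[0,0,0],[0,0,0],[0,0,0],[0,0,-20],[0,0,-30],[0,0,-40],[0,0,-40],[0,0,-40],[20,0,0],[30,0,0],[20,0,0],[0,0,0]],"dr":[[0,0,0],[0,0,0],[0,0,0],[0,0,0],[0,0,0],[0,0,0],[0,0,0],[0,0,0],[0,0,0],[0,0,0],[0,0,0],[0,0,0]],"claw":[0.5,0.5,0.5,0.5,0.5,0.5,0.5,0.5,0.5,0.5,0.5,0.5]}' && python3 -c "
from h import *
snap('wrist','w3');go([0,0,0])" && python3 -m jog '{"xyz":[[30,0,0],[30,0,0],[20,0,0],[0,0,0]],"dr":[[0,0,0],[0,0,0],[0,0,0],[0,0,0]],"claw":[0.59,0.59,0.59,0.59]}' && python3 -c "
from h import *
b=snap('wrist','w4');a=cv2.imread('pics/w3.png');go([0,0,0])
cv2.imwrite('pics/v5.png',np.hstack([x[0:300,116:372].repeat(2,0).repeat(2,1)[:,:400*2][:600,56:456] for x in (a,b[...,::-1])]))"
```

```text
t: 5.8
tool_pos: [587.3, -56.1, 243.2]
ee_rot: [0.165, 0.986, 0.0, 0.0]
wrist_force: [0.9, -0.2, -0.6]
gripper_width: 0.503
grasp_force: 0.0
tcp [588.6 -56.4 243.1] shift tool [ 574.9 -138.9  242.7] tilt [ 7.e-04  3.e-04 -1.e+00] j6 -2.14 w 0.5013006628307203 t 5.85 F [0.9 0.2 0.9] grip 0.0
y heading 70.96007394675625
t: 6.25
tool_pos: [512.5, -30.2, 242.9]
ee_rot: [0.165, 0.986, 0.0, 0.0]
wrist_force: [0.8, -0.2, 0.5]
gripper_width: 0.412
grasp_force: 0.0
tcp [513.7 -30.3 243. ] shift tool [ 495.7 -139.   242.5] tilt [ 8.e-04  2.e-04 -1.e+00] j6 -2.23 w 0.4116514296454705 t 6.3 F [0.6 0.8 0.3] grip 0.0
y heading 70.95945099216291
```

View pics/v5.png

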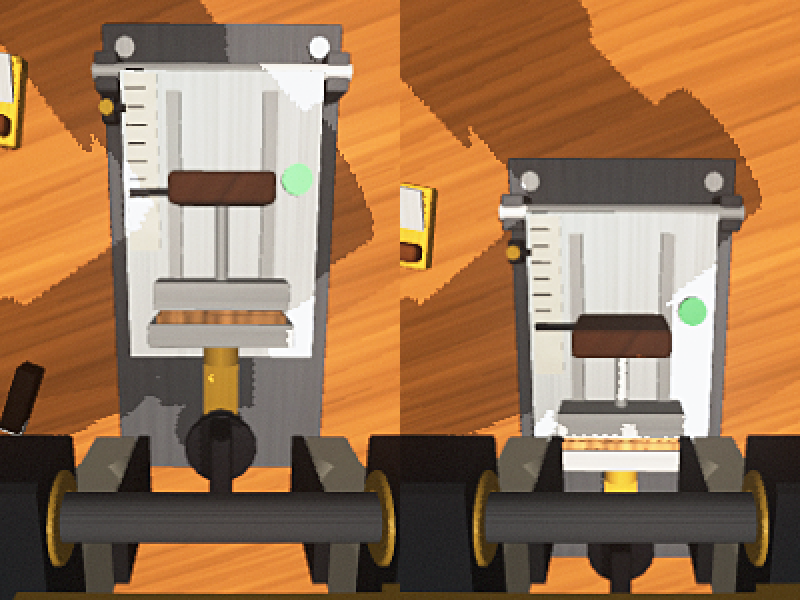

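The two wrist views give these points (w3; w4 relative to the right half):
- **Pointer tip:** (132,191); (136,326)
- **Index blade tip:** (126,107); (127,252)
- **Handle top face:** (169..275, 171..197); (172..271, 330..356)

Run:
```python
from h import *
A=lambda u,v:('w3',(144+u/2-.25,v/2-.25));B=lambda u,v:('w4',(144+u/2-.25,v/2-.25))
yaw=np.radians(-19.05);x=np.array([np.cos(yaw),np.sin(yaw),0]);y=np.array([-x[1],x[0],0]);O=np.array([532.8,-35.5,0])
for n,a,b in[('top',(222,184),(221.5,343)),('pointer',(132,191),(136,326)),('index',(126,107),(127,252)),('screwL',(125,47),(130,181)),('screwR',(319,47),(314,181)),('hingeL',(94,70),(500-400,212)),('plateFarL',(131,356),None)]:
    X,e=(tri([A(*a),B(*b)]) if b else (atz(*A(*a),46),0));print(n,X.round(1),'stand',((X-O)@x).round(1),((X-O)@y).round(1),np.round(e,2))
```

```text
top [500.9 -26.4 112.4] stand -33.2 -1.9 [0.06 0.06]
pointer [484.5 -76.   61.1] stand -32.4 -54.1 [0.37 0.37]
index [441.6 -63.6  62.8] stand -77.0 -56.4 [1.34 1.34]
screwL [399.4 -54.6  16.1] stand -119.9 -61.6 [0.02 0.02]
screwR [438.5  58.8  16. ] stand -119.9 58.4 [0.09 0.09]
hingeL [413.4 -74.5  45.1] stand -100.1 -75.8 [0.33 0.33]
plateFarL [ 578.6 -115.9   46. ] stand 69.5 -61.0 0
```

```bash
python3 -m jog '{"xyz":[[0,0,0],[0,0,0],[0,0,0],[0,0,0],[0,0,0],[0,0,0],[0,0,0],[0,0,0],[0,0,0],[0,0,0],[0,0,0],[0,0,0]],"dr":[[0,0,-0.143],[0,0,-0.143],[0,0,-0.143],[0,0,-0.143],[0,0,-0.143],[0,0,-0.143],[0,0,-0.143],[0,0,-0.143],[0,0,-0.143],[0,0,-0.143],[0,0,-0.14],[0,0,0]],"claw":[0.59,0.59,0.59,0.59,0.59,0.59,0.59,0.59,0.59,0.59,0.59,0.59]}'
python3 - <<'E'
from h import *
go([500.9,-26.4,77],160.95)
A=lambda u,v:('w3',(144+u/2-.25,v/2-.25));B=lambda u,v:('w4',(144+u/2-.25,v/2-.25))
yaw=np.radians(-19.05);x=np.array([np.cos(yaw),np.sin(yaw),0])
for f,p,i in((A,(132,191),(126,107)),(B,(136,326),(127,252))): print('pull',x@(atz(*f(*p),60)-atz(*f(*i),60)))
E
```

```text
t: 7.5
tool_pos: [514.8, -30.8, 242.2]
ee_rot: [-0.58, 0.814, -0.0, -0.0]
wrist_force: [0.2, -0.8, 0.1]
gripper_width: 0.41
grasp_force: 0.0
tcp [514.8 -30.8 242.2] shift tool [  0.3  14.5 165.2] tilt [-5.e-04 -4.e-04 -1.e+00] j6 -0.65 w 0.4097712285006271 t 7.5 F [ 0.2 -0.8  0.1] grip 0.0
y heading 160.96202803031082
dr z 0.00020992873145366428
pull 45.00591389796745
pull 44.72296284266841
```

```bash
python3 -m jog '{"xyz":[[0,8,10],[0,6.5,20],[0,0,25],[0,0,25],[0,0,25],[0,0,20],[0,0,20],[0,0,12],[0,0,8],[0,0,0]],"dr":[[0,0,0],[0,0,0],[0,0,0],[0,0,0],[0,0,0],[0,0,0],[0,0,0],[0,0,0],[0,0,0],[0,0,0]],"claw":[0.59,0.59,0.59,0.59,0.59,0.59,0.59,0.59,0.59,0.59]}'
python3 - <<'E'
from h import *
go([500.9,-26.4,77],160.95)
snap('scene','s1')
c=cv2.imread('pics/s1.png')[125:275,140:290]
cv2.imwrite('pics/v6.png',cv2.resize(c,(600,600),interpolation=cv2.INTER_CUBIC))
E
```

```text
t: 8.5
tool_pos: [499.9, -26.0, 76.7]
ee_rot: [-0.579, 0.815, 0.0, -0.001]
wrist_force: [0.2, 0.5, 0.8]
gripper_width: 0.409
grasp_force: 0.0
tcp [499.9 -26.   76.7] shift tool [ 0.1 -1.1 -0.3] tilt [-1.5e-03 -5.0e-04 -1.0e+00] j6 -0.68 w 0.4087469151341266 t 8.5 F [0.2 0.5 0.8] grip 0.0
y heading 160.77638126987645
dr z -0.003030218483787167
```

View pics/v6.png

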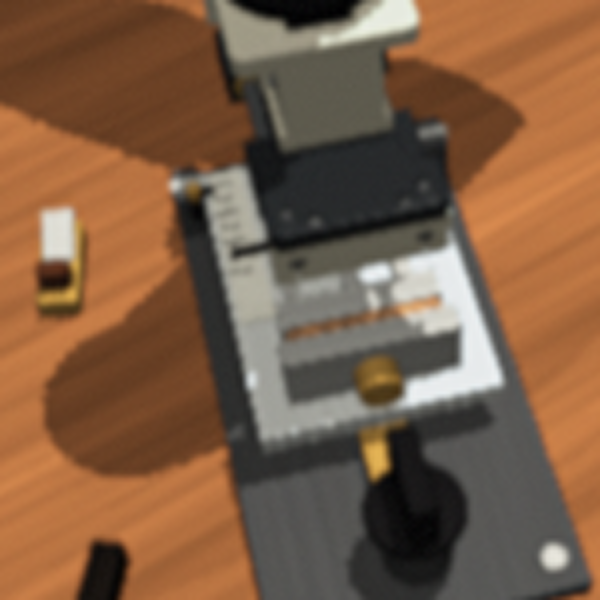

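The fingers straddle the handle, the jaw is still closed (pointer tip at about (235,252)) and the knob bar lies along the stand. Now I'll grip.

```bash
python3 -m jog '{"xyz":[[0,0,0],[0,0,0],[0,0,0],[0,0,0],[0,0,0],[0,0,0]],"dr":[[0,0,0],[0,0,0],[0,0,0],[0,0,0],[0,0,0],[0,0,0]],"claw":[1,1,1,1,1,1]}' 40
python3 - <<'E'
from h import *
go([500.9,-26.4,77],160.95)
E
```

```text
t: 9.15
tool_pos: [501.0, -25.8, 78.3]
ee_rot: [-0.58, 0.815, -0.001, 0.001]
wrist_force: [3.3, -2.7, 5.8]
gripper_width: 0.182
grasp_force: 40.0
tcp [501.  -25.8  78.3] shift tool [ 0.7 -0.1  1.3] tilt [ 2.e-03  1.e-04 -1.e+00] j6 -0.68 w 0.18193141096372145 t 9.15 F [ 3.3 -2.7  5.8] grip 40.00468611717224
y heading 160.88120991104464
dr z -0.0012006135450107
```

```bash
python3 -m jog '{"xyz":[[0,2,0],[0,4,0],[0,5,0],[0,5,0],[0,5,0],[0,5,0],[0,5,0],[0,5,0],[0,4,0],[0,3,0],[0,0,0],[0,0,0]],"dr":[[0,0,0],[0,0,0],[0,0,0],[0,0,0],[0,0,0],[0,0,0],[0,0,0],[0,0,0],[0,0,0],[0,0,0],[0,0,0],[0,0,0]],"claw":[1,1,1,1,1,1,1,1,1,1,1,1]}' 40
python3 - <<'E'
from h import *
go([500.9,-26.4,77],160.95)
for n in('scene','top','wrist'): snap(n,n+'2')
c=cv2.imread('pics/scene2.png')[155:205,175:225];d=cv2.imread('pics/top2.png')[205:255,265:315]
cv2.imwrite('pics/v7.png',np.hstack([cv2.resize(z,(400,400),interpolation=cv2.INTER_CUBIC) for z in(c,d)]))
E
```

```text
t: 10.35
tool_pos: [460.6, -11.6, 78.3]
ee_rot: [-0.58, 0.815, -0.001, 0.001]
wrist_force: [6.0, -4.6, 4.3]
gripper_width: 0.179
grasp_force: 40.0
tcp [460.6 -11.6  78.3] shift tool [  0.8 -42.9   1.4] tilt [ 2.4e-03  1.0e-04 -1.0e+00] j6 -0.74 w 0.178684061751091 t 10.35 F [ 6.  -4.6  4.3] grip 40.00636339187622
y heading 160.89939010421216
dr z -0.0008833093155888321
```

View pics/v7.png

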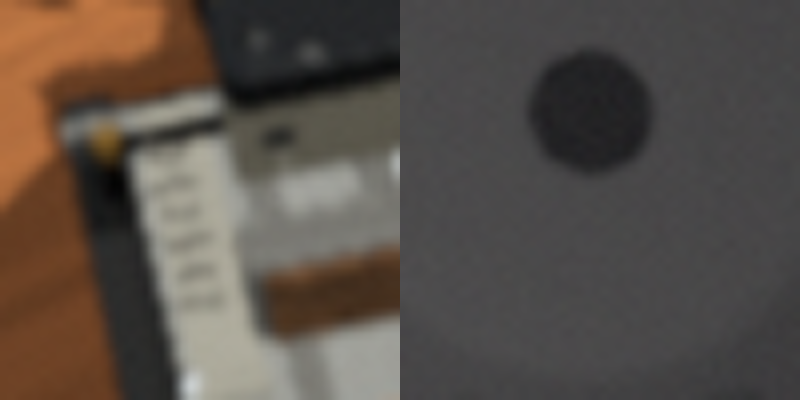

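The scene crop shows the pointer running (222,125) to about (150,135), in line with the index blade at about (130,139). I'll check the residual offset.

Run:
```python
from h import *
yaw=np.radians(-19.05);x=np.array([np.cos(yaw),np.sin(yaw),0]);y=np.array([-x[1],x[0],0]);O=np.array([532.8,-35.5,0])
for p in((220,126),(190,130),(165,133),(130,139)):
    X=atz('scene2',(175+p[0]/8-.44,155+p[1]/8-.44),60);print(((X-O)@x).round(1),((X-O)@y).round(1))
# darkness profile along x at several y offsets
g=cv2.cvtColor(cv2.imread('pics/scene2.png'),cv2.COLOR_BGR2GRAY)
for yy in(-40,-43,-46,-49,-52,-54,-56,-58,-60):
    xs=np.arange(-90,-64,.5);uv=np.array([proj('scene2',O+x*s+y*yy+[0,0,60]) for s in xs],np.float32)
    v=cv2.remap(g,uv[:,0],uv[:,1],cv2.INTER_LINEAR).ravel().astype(float)
    w=np.clip(110-v,0,None);print(yy,'min at',xs[v.argmin()],'centroid',((w*xs).sum()/max(w.sum(),1)).round(2),v[::4].astype(int))
```

```text
-75.5 -34.7
-76.3 -42.4
-77.1 -48.8
-77.6 -57.8
-40 min at -77.5 centroid -77.99 [ 86 113 139 151 134 103  60  60  85 129 155 165 169]
-43 min at -76.0 centroid -78.12 [ 79 110 136 148 137 100  67  48  83 120 151 163 167]
-46 min at -76.5 centroid -78.21 [ 74  99 133 147 142 108  69  53  69 103 128 146 157]
-49 min at -77.5 centroid -78.37 [ 77 105 138 152 139 109  66  60  77 111 127 140 148]
-52 min at -76.0 centroid -78.6 [ 74 105 132 150 139 109  77  64  83 107 128 143 155]
-54 min at -76.5 centroid -78.94 [ 76 104 129 143 139 106  79  66  88 112 133 150 160]
-56 min at -77.0 centroid -78.28 [ 80 104 128 138 131 100  69  60  80 111 134 149 158]
-58 min at -77.0 centroid -77.42 [ 79 101 126 131 119  93  58  49  60  92 110 121 130]
-60 min at -75.0 centroid -74.15 [ 73  94 114 122 111  90  63  48  46  58  67  70  73]
```

```bash
python3 -m jog '{"xyz":[[0,1,0],[0,0,0],[0,0,0],[0,0,0],[0,0,0],[0,0,0]],"dr":[[0,0,0],[0,0,0],[0,0,0],[0,0,0],[0,0,0],[0,0,0]],"claw":[1,1,1,1,1,1]}' 40
python3 - <<'E'
from h import *
go([500.9,-26.4,77],160.95)
print(env.close_job())
E
```

```text
t: 11.1
tool_pos: [459.8, -11.3, 78.3]
ee_rot: [-0.58, 0.815, -0.001, 0.001]
wrist_force: [5.6, -4.2, 3.4]
gripper_width: 0.182
grasp_force: 40.0
tcp [459.8 -11.3  78.3] shift tool [  0.8 -43.8   1.4] tilt [ 2.5e-03  1.0e-04 -1.0e+00] j6 -0.74 w 0.1819294494949572 t 11.1 F [ 5.6 -4.2  3.4] grip 40.00600218772888
y heading 160.89158716919107
dr z -0.0010194962230260214
the job is handed in; nothing more can be done
None
```

I handed in the job at 11.1 s with the plate turned level and the gripper holding the jaw handle at 40 N, its pointer within about 1–2 mm of the index blade by my measurements; the hand-in returned no verdict.

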